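Tuck a flashing under the lapped shingle of a kennel roof and hold it down

ROBOT

A 6-joint arm with a two-finger parallel gripper is mounted at the origin on the work surface. World frame = base frame: x ahead of the robot, y to its left, z up, the work surface at z = 0. Lengths are in m, angles in degrees, forces in N, time in s.
With the tool pointing down it reaches from about 0.3 to 0.75 m from the base axis. Payload 8.5 kg.
Tool frame: the origin (TCP) lies midway between the tips of the shut fingers; the grasp point (between the pads) lies tcp_to_grasp behind it (tcp_to_grasp is the distance from the TCP to the grasp point, in m); z points along the fingers, y is the direction in which the jaws open and shut (so a half turn about z gives the same grasp; the last joint's range is limited). The gripper opens to 88 mm and grips with 3 to 60 N. Pads are 18 mm wide; open, the fingers measure 123 mm over their backs; the gripper's body (75 mm by 187 mm) begins 45 mm behind the grasp point.
Start: joints at [-77.997, 21.807, 74.336, -0, 83.858, -12.336], TCP at [0.227, -0.501, 0.239] pointing down, gripper open.
Joint ranges: [-178.18, 178.18], [-50.72, 133.34], [12.68, 142.11], [-81.47, 261.47], [9.98, 163.14], [-165.26, 165.26]. Speed limits (degrees/s): [136.94, 136.94, 180, 180, 180, 180].

INTERFACE

Orientations are given as a 3x3 rotation matrix whose columns are the frame's x, y, z axes.
In Python, from station import get_obs, capture, camera_model, job_done, tcp_to_grasp gives the robot as it stands.
- The arm moves only by the tool step_arm, never from a script. Its argument "commands" is a list of rows, each an object with "offset": the shift along the tool's x, y, z in units of 25 mm (1.0 is 25 mm), a list of three; "turn": the turn, a rotation vector about the tool's x, y, z in units of 10 degrees (1.0 is 10 degrees), a list of three; "claw": the closure in counts, from 0 (fully open) to 255 (shut). In form: [{"offset": [x, y, z], "turn": [ax, ay, az], "claw": claw}, ...]. A call has 1 to 8 rows; each row is the pose to reach, as a shift and turn from the pose commanded when the call began, along the tool's axes at that moment; what a row does not reach only later rows make up. A row lasts 1/8 s, in which the tool goes at most 62.5 mm and 10.7 degrees, less where a joint would pass 70% of its speed; a pose out of reach is approached as far as the arm can. A call with a gripper value outside its range is refused whole. The fingers move at their own pace and stop on an object; the grip force is fixed at half the most. Time passes only in rows, so rows that repeat a pose let the fingers close. It gives the time, the measured TCP pose, the force and the opening at its end, in the units of the state.
- get_obs(): the state, without advancing time (a new reading comes with each control period).
- capture(name): name is "scene" or "side" or "wrist"; returns the picture (480x640x3 uint8, blue, green, red); there is no depth.
- camera_model(name): a dict with "camera_matrix" (3x3 intrinsics, pixels), "world_from_camera" (4x4, takes a point from camera to world coordinates). Camera axes: x right, y up, looking along -z (the intrinsics and any distortion apply to the point x, -y, -z); pixel columns grow to the right and rows downward; lengths in m; the calibration is good to about 2 mm. A picture is of the moment at which its call begins: read the wrist's pose just before it. camera_model takes no time and is no camera call; for the wrist camera it gives the pose at the moment of the call.
- job_done(): hands the job in, once; it reports no verdict.
The state is a dict: "time_s": time; "qpos": joint angles; "joint_velocities": joint speeds; "joint_torque": joint torques, N m; "tool_pos": TCP position; "ee_rot": TCP orientation; "contact_force": force on the tool from outside, world axes, zero at the start; "ft_torque": the same for the moment, N m; "width": finger opening in m.
Only numpy, scipy, OpenCV 4.12 (cv2) and the standard library are available. Lean on these libraries where they do the work, as an engineer would, in place of code of your own. Each camera call takes 0.05 s, during which the arm holds its last target. There are 200 camera calls.

TASK

Pick the long L-shaped aluminium flashing out of the crate of left-overs and slide the free edge of its flat leg under the wide middle shingle of the kennel roof panel, centred and square, fully home against the strip beneath, without lifting the shingle or disturbing the other pieces in the crate or the jar of nails. Finish still gripping the flashing and pressing it firmly down so that it lies flat on the roof board; do not let go.

Things in the scene. Friction and masses are not known exactly. Their poses are not given: they have to be found in the camera images.
- flashing_hem (a point): Grip point: middle of the flashing's hem, 55 mm above its underside. The flashing: rigid aluminium L strip, 80-170 g, 110 mm long (y). Flat leg 70 mm wide (x), 3 mm thick; at its -x edge a 3 mm upstand, 62 mm high over all, its top 14 mm a folded hem 10 mm thick (x). Axes: x level from upstand to the leg's free edge, z up. Starts leg down on the crate floor
- flashing_edge (a point): Middle of the free edge of the flashing's flat leg, on its underside: 68.5 mm along +x and 55 mm below the hem point; same axes. This is the edge to tuck
- roof: Fixed plywood roof board, 240 (x) x 260 (y) x 18 mm, flat on the bench. Origin: centre of its underside; its top is 18 mm higher. The half at -x, nearer the robot, is bare; on the half at +x lies the course of shingles
- course: Course of three shingles fixed on the roof board, same axes; origin on the board's top at its centre. Shingles 7 mm thick, butt edges along y at x = 0, undersides level 7 mm above the board, on a nailing strip with front face at x = +36 mm: a slot 7 mm high, 36 mm deep, open to -x. Middle shingle 132 mm wide, at y = 0; outer two 61 mm. From x = 79 mm a second layer, up to 22 mm above the board
- shingle_butt (a point): Middle of the wide middle shingle's butt edge, on its underside: x = 0, y = 0 of the roof board, 7 mm above the board's top. Rises if the shingle is lifted
- shingle (a joint): Lift of the middle shingle about its nailed upper edge, 95 mm behind the butt edge: 0 = lying down, grows as it is lifted (0.06 rad = about 6 mm at the butt). Springy: about 4 N upward at the butt starts to lift it
- crate: Fixed low open plywood crate, 250 (x) x 260 (y) x 40 mm, walls and floor 5 mm. Origin: centre of its underside. The flashing stands in its middle, upstand towards the crate's -x side
- short_angle: short left-over of a similar hemmed aluminium L strip, only 36 mm long, 50 mm leg, 30 mm high, in the crate; not wanted. Origin: centre of its underside
- flat_bar: plain aluminium bar 110 x 18 x 6 mm lying in the crate; not wanted. Origin: centre of its underside
- stick: timber stick 200 x 20 x 18 mm lying in the crate, behind the flashing's upstand; not wanted. Origin: centre of its underside
- offcut: timber offcut 120 x 20 x 16 mm lying in the crate, before the flashing's free edge; not wanted. Origin: centre of its underside
- nail_jar: glass jar with steel lid, 52 mm across, 65 mm high, on the bench between crate and roof panel. Origin: centre of its underside
Mind the look-alikes: they are no part of the job. Leave any turquoise or yellow look-alike of the part that bears flashing_hem alone.

How it is judged (in metres and radians):
On the way, in this order (a step that is already met when the one before it is completed fails the run):
1. the flashing is lifted clear out of the crate (height (world z) of flashing_edge above 0.05 m and contact force between the fingers and flashing above 1 N), for 0.2 s.
2. its edge is slid home under the middle shingle, which lies down (x of flashing_edge in the frame of roof above 0.028 m and y of flashing_edge in the frame of roof between -0.012 and 0.012 m and z of flashing_edge in the frame of roof below 0.0215 m and angle between the x axis of flashing_edge and the x axis of roof, either way round below 0.08 rad and angle between flashing_edge's own z axis and vertical below 0.05 rad and value of joint shingle below 0.03 rad), for 0.2 s.
At the end, for the whole second after the job is handed in: Flashing edge at least 28 of 36 mm under the middle shingle, centred to 12 mm, square to 0.08 rad, level to 0.05 rad, edge under 3.5 mm above the board; shingle below 0.03 rad; gripper still holds it (over 3 N) and presses it on the board with over 4 N, at rest (all of step 2 and contact force between flashing and roof above 4 N and contact force between the fingers and flashing above 3 N and linear speed of flashing below 0.02 m/s); the arm keeps its last pose, push and grip.
It fails at once if the middle shingle is lifted by more than about 6 mm at its butt (value of joint shingle above 0.06 rad).
It fails at once if another piece in the crate is moved more than 40 mm (distance of any of short_angle, flat_bar, stick, offcut from where it was at the start of the episode above 0.04 m).
It fails at once if the jar of nails is moved more than 40 mm (distance of nail_jar from where it was at the start of the episode above 0.04 m).
It also fails if it takes over 45 s, if anything falls off the work surface, if the arm or the gripper's body presses on something with over 40 N, if the wrist force passes 120 N, or if a joint passes its speed limit or range.

## Working session

There is one attempt and no reset: what is moved stays moved. The work goes in short steps, Python scripts to look and compute and a tool call to move; the robot and the scene stay as the last step left them, time stands still between calls to the robot, and variables do not carry over. Pictures are saved under pics/ and viewed, on a budget of 10 in all, crops included, one or two more only if the job needs it, and the job is handed in when it is done.

Besides the shell and the picture viewer there is one more tool, called after ">>>" as a command line: name --argument value ..., lists and objects as JSON in quotes. step_arm: Moves the arm, as the interface text tells. Its arguments: {"type":"object","properties":{"commands":{"type":"array"}},"required":["commands"]}

```bash
ls; mkdir -p pics; python3 - <<'E'
from station import *
import cv2,numpy as np
o=get_obs();print({k:np.round(v,3).tolist() for k,v in o.items()}, tcp_to_grasp)
for n in("scene","side"):
    cv2.imwrite(f"pics/{n}0.png",capture(n)); c=camera_model(n);print(n,{k:np.round(v,4).tolist() if not isinstance(v,str) else v for k,v in c.items()})
E
```

```text
pics
{'time_s': 0.0, 'qpos': [-77.997, 21.841, 74.384, -0.0, 83.856, -12.335], 'joint_velocities': [-0.029, -0.046, 0.051, 0.028, 0.05, -0.007], 'joint_torque': [-0.003, -43.794, -22.456, 0.071, 0.035, -0.0], 'tool_pos': [0.227, -0.501, 0.238], 'ee_rot': [[0.911, 0.412, -0.0], [0.412, -0.911, 0.001], [0.0, -0.001, -1.0]], 'contact_force': [-0.509, -0.077, 0.64], 'ft_torque': [-0.062, 0.002, 0.008], 'width': 0.088} 0.0187
scene {'camera_matrix': [[601.1922, 0.0, 317.619], [0.0, 601.1922, 238.7572], [0.0, 0.0, 1.0]], 'world_from_camera': [[-0.3557, -0.6271, 0.693, 1.4835], [0.9346, -0.243, 0.2598, 0.4443], [0.0055, 0.7401, 0.6725, 1.0026], [0.0, 0.0, 0.0, 1.0]]}
side {'camera_matrix': [[522.0261, 0.0, 315.1072], [0.0, 522.0261, 238.5102], [0.0, 0.0, 1.0]], 'world_from_camera': [[-0.9403, 0.1706, -0.2946, 0.1543], [-0.3396, -0.5324, 0.7754, 1.084], [-0.0246, 0.8291, 0.5585, 0.7807], [0.0, 0.0, 0.0, 1.0]]}
```

View pics/scene0.png

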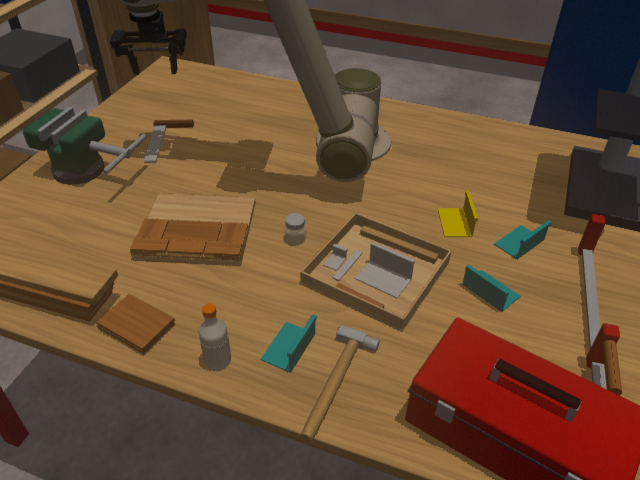

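View pics/side0.png

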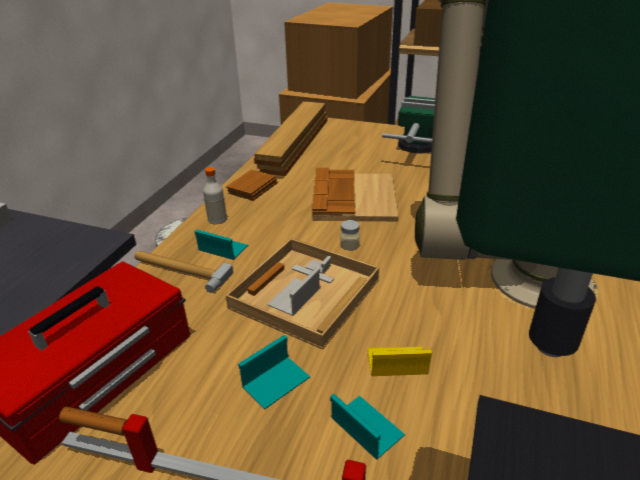

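The scene view shows the crate centred near (375,265) and the jar at (295,228). The roof panel is near (195,228), with its bare half towards the robot.

Candidates for the flashing:
- Grey L in the crate at (388,268)
- Short grey angle at (338,258)
- Turquoise at (290,345), (490,287) and (522,240)
- Yellow at (458,217)

The long grey L in the middle of the crate fits the description: aluminium, 110 mm long, standing mid-crate. I'll confirm it in one enlarged crop and measure.

```bash
cat > h.py <<'E'
import numpy as np,cv2
from station import *
def ray(c,px):
    K=c["camera_matrix"];T=np.array(c["world_from_camera"])
    d=np.linalg.inv(K)@np.array([px[0],px[1],1.]);d=d*[1,-1,-1]
    return T[:3,3],T[:3,:3]@d
def onz(c,px,z):
    o,d=ray(c,px);return o+d*(z-o[2])/d[2]
def proj(c,p):
    T=np.array(c["world_from_camera"]);q=T[:3,:3].T@(np.asarray(p)-T[:3,3]);q=q*[1,-1,-1]
    u=np.array(c["camera_matrix"])@q;return u[:2]/u[2]
E
python3 - <<'E'
from h import *
im=cv2.imread("pics/scene0.png")
a=cv2.resize(im[205:325,295:455],None,fx=5,fy=5,interpolation=cv2.INTER_CUBIC)
b=cv2.resize(im[185:270,125:262],(690,428),interpolation=cv2.INTER_CUBIC)
for i in range(0,160,20):
    cv2.putText(a,str(295+i),(i*5,10),0,.4,(0,255,255),1);cv2.line(a,(i*5,12),(i*5,20),(0,255,255),1)
for i in range(0,120,20): cv2.putText(a,str(205+i),(0,i*5+5),0,.4,(0,255,255),1)
cv2.imwrite("pics/crate_crop.png",a)
c=camera_model("scene")
for n,p,z in [("flash top L",(369,245),.067),("flash top R",(413,262),.067),("roof nearR",(255,197),.018),("roof nearL",(162,195),.018),("roof farR",(241,255),.018),("jar",(295,218),.065),("crate c",(375,265),.02)]: print(n,onz(c,p,z).round(3))
E
```

```text
flash top L [0.497 0.2   0.067]
flash top R [0.515 0.308 0.067]
roof nearR [ 0.376 -0.148  0.018]
roof nearL [ 0.457 -0.38   0.018]
roof farR [ 0.588 -0.085  0.018]
jar [0.468 0.005 0.065]
crate c [0.508 0.221 0.02 ]
```

View pics/crate_crop.png

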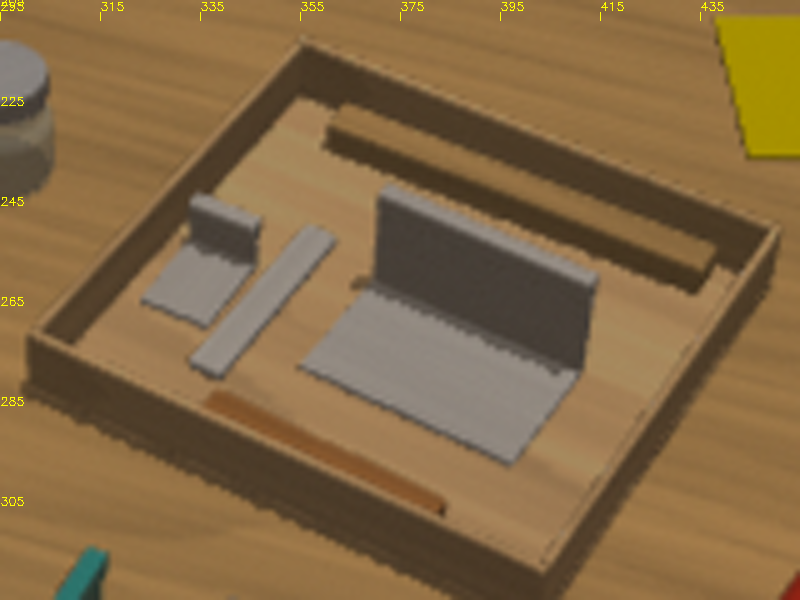

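The crop confirms it. The long hemmed L runs along crop (380,190) to (595,280), with its leg towards +x. The short angle is at (205,250), the flat bar at (265,300), the stick behind at (520,190) and the offcut in front at (325,450). On my way I'll look at the roof first with the wrist camera.

>>> step_arm --commands '[{"offset": [12.3,-5.5,-2.4],"turn": [0,0,-8.5],"claw": 0},{"offset": [12.3,-5.5,-2.4],"turn": [0,0,-8.5],"claw": 0},{"offset": [12.3,-5.5,-2.4],"turn": [0,0,-8.5],"claw": 0},{"offset": [12.3,-5.5,-2.4],"turn": [0,0,-8.5],"claw": 0},{"offset": [12.3,-5.5,-2.4],"turn": [0,0,-8.5],"claw": 0},{"offset": [12.3,-5.5,-2.4],"turn": [0,0,-8.5],"claw": 0},{"offset": [12.3,-5.5,-2.4],"turn": [0,0,-8.5],"claw": 0},{"offset": [12.3,-5.5,-2.4],"turn": [0,0,-8.5],"claw": 0}]'

```text
time_s: 1.1
tool_pos: [0.4504, -0.2485, 0.2984]
ee_rot: [[-0.338, 0.941, -0.001], [0.941, 0.338, 0.0], [0.001, -0.0, -1.0]]
contact_force: [-0.1, 0.3, 0.2]
width: 0.0879
```

```bash
python3 - <<'E'
from h import *
np.set_printoptions(precision=4,suppress=True)
o=get_obs();print(o["time_s"],o["tool_pos"],o["ee_rot"],o["qpos"])
c=camera_model("wrist");im=capture("wrist");cv2.imwrite("pics/w_roof.png",im);np.save("w_roof.npy",c,allow_pickle=True);print(c)
s=camera_model("scene")
for n,p,z in [("free L",(355,278.6),.008),("free R",(397.4,297.6),.008),("hem Lback",(371,242.4),.067),("hem Rback",(414.4,260),.067)]: print(n,onz(s,p,z))
E
```

```text
1.1 [ 0.4504 -0.2485  0.2984] [[-0.3377  0.9413 -0.0006]
 [ 0.9413  0.3377  0.0005]
 [ 0.0007 -0.0004 -1.    ]] [-42.0946  16.0702  73.0676  -0.0038  90.9077 -61.8315]
{'camera_matrix': array([[339.0051,   0.    , 320.5091],
       [  0.    , 339.0051, 235.4971],
       [  0.    ,   0.    ,   1.    ]]), 'world_from_camera': array([[ 0.9414, -0.3214, -0.1021,  0.4245],
       [ 0.3372,  0.8972,  0.2852, -0.1744],
       [-0.    , -0.303 ,  0.953 ,  0.4441],
       [ 0.    ,  0.    ,  0.    ,  1.    ]])}
free L [0.5547 0.1883 0.008 ]
free R [0.5764 0.2946 0.008 ]
hem Lback [0.4868 0.2018 0.067 ]
hem Rback [0.5073 0.3091 0.067 ]
```

View pics/w_roof.png

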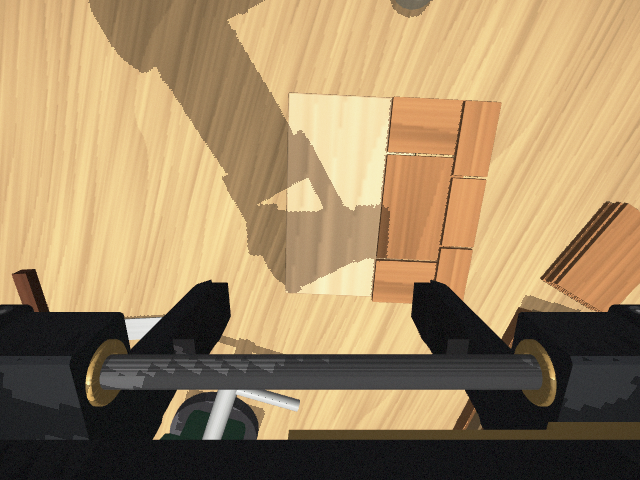

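The wrist view shows the roof. The bare-half corners are at (290,93) and (288,291). The middle shingle's butt runs from (387,153) to (377,260), with the second layer at right.

```bash
python3 - <<'E'
from h import *
np.set_printoptions(precision=4,suppress=True)
c=np.load("w_roof.npy",allow_pickle=True).item();im=cv2.imread("pics/w_roof.png");g=cv2.cvtColor(im,6).astype(float)
# near board edge: strongest horizontal gradient per row about col 289
def edge(rows,guess,w=6):
    P=[]
    for r in rows:
        x0=int(round(guess(r)));d=np.diff(cv2.GaussianBlur(g,(1,5),0)[r,x0-w:x0+w+1]);d=abs(d);i=d.argmax();P.append((x0-w+i+.5+.5*0,r))
    P=np.array(P);k=np.polyfit(P[:,1],P[:,0],1);res=P[:,0]-np.polyval(k,P[:,1]);ok=abs(res-np.median(res))<1.2
    k=np.polyfit(P[ok,1],P[ok,0],1);return k,ok.mean()
kn,q=edge(range(100,285,3),lambda r:290-(r-93)*2/198);print(kn,q)
kb,q2=edge(list(range(160,203,2))+list(range(235,256,2)),lambda r:387-(r-153)*10/107);print(kb,q2)
hsv=cv2.cvtColor(im,40)
A=onz(c,(np.polyval(kn,93),93),.018);B=onz(c,(np.polyval(kn,291),291),.018)
C=onz(c,(np.polyval(kb,153.5),153.5),.032);D=onz(c,(np.polyval(kb,260.5),260.5),.032)
print("near",A,B,np.linalg.norm(A-B),"butt",C,D,np.linalg.norm(C-D))
for a,b in((A,B),(C,D)):
    v=a-b;print("yaw",np.degrees(np.arctan2(-v[0],v[1])))
# other corners, guessed: far edge from upper pieces
x=np.array([A-B]);y=(A-B)/np.linalg.norm(A-B);xx=np.array([y[1],-y[0],0]);m=(C+D)/2;n=(A+B)/2
print("mid butt",m,"near mid",n,"dist along x",(m-n)@xx,"along y",(m-n)@y)
E
```

```text
[ -0.0192 290.5755] 0.9032258064516129
[ -0.104  401.9901] 0.8181818181818182
near [ 0.3767 -0.1506  0.018 ] [ 0.4509 -0.3949  0.018 ] 0.2553276457956479 butt [ 0.5073 -0.1756  0.032 ] [ 0.5471 -0.3061  0.032 ] 0.13635552515010382
yaw 16.894120899957397
yaw 16.946017550951368
mid butt [ 0.5272 -0.2408  0.032 ] near mid [ 0.4138 -0.2727  0.018 ] dist along x 0.11775665828636103 along y -0.002417063469369982
```

Roof: yaw 16.9° from both edges, origin about (0.528,-0.239), with the 120 mm half-depth measured at 118. Flashing: hem centre about (0.500,0.255), yaw about -11°, and a measured length of 109 mm, which fits. Next I'll hover over the hem.

>>> step_arm --commands '[{"offset": [18.3,8.7,4.7],"turn": [0,0,3.1],"claw": 0},{"offset": [18.3,8.7,4.7],"turn": [0,0,3.1],"claw": 0},{"offset": [18.3,8.7,4.7],"turn": [0,0,3.1],"claw": 0},{"offset": [18.3,8.7,4.7],"turn": [0,0,3.1],"claw": 0},{"offset": [18.3,8.7,4.7],"turn": [0,0,3.1],"claw": 0},{"offset": [18.3,8.7,4.7],"turn": [0,0,3.1],"claw": 0},{"offset": [18.3,8.7,4.7],"turn": [0,0,3.1],"claw": 0},{"offset": [18.3,8.7,4.7],"turn": [0,0,3.1],"claw": 0}]'

```text
time_s: 2.15
tool_pos: [0.5002, 0.2216, 0.1888]
ee_rot: [[0.205, 0.979, -0.0], [0.979, -0.205, -0.0], [-0.0, -0.0, -1.0]]
contact_force: [1.2, -0.7, -0.1]
width: 0.0878
```

>>> step_arm --commands '[{"offset": [0,0,0],"turn": [0,0,0],"claw": 0},{"offset": [0,0,0],"turn": [0,0,0],"claw": 0}]'

```text
time_s: 2.4
tool_pos: [0.5002, 0.2193, 0.1893]
ee_rot: [[0.203, 0.979, -0.0], [0.979, -0.203, -0.0], [-0.0, -0.0, -1.0]]
contact_force: [-0.2, -0.3, -0.1]
width: 0.0881
```

```bash
python3 - <<'E'
from h import *
np.set_printoptions(precision=4,suppress=True)
o=get_obs();print(o["time_s"],o["tool_pos"],o["ee_rot"])
c=camera_model("wrist");im=capture("wrist");cv2.imwrite("pics/w_fl.png",im);np.save("w_fl.npy",c,allow_pickle=True);print(c["world_from_camera"])
E
```

```text
2.4 [0.5002 0.2193 0.1893] [[ 0.2034  0.9791 -0.0004]
 [ 0.9791 -0.2034 -0.0004]
 [-0.0005 -0.0003 -1.    ]]
[[ 0.979   0.1942  0.062   0.5169]
 [-0.2039  0.9327  0.2975  0.2965]
 [-0.     -0.3039  0.9527  0.3349]
 [ 0.      0.      0.      1.    ]]
```

View pics/w_fl.png

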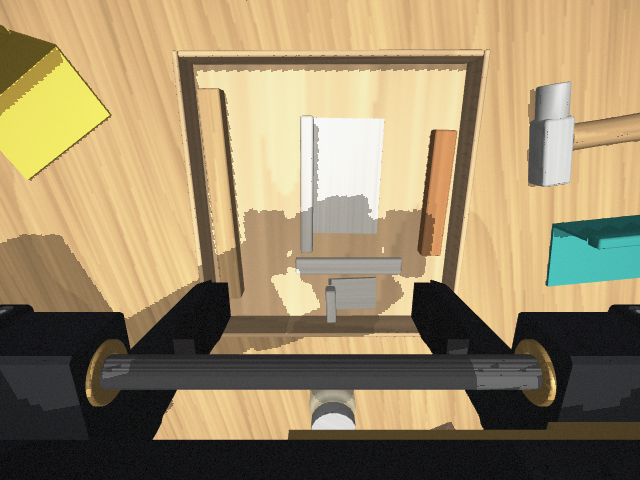

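The hem top runs from (307,116) to (306,251) and the leg lies to its right. The offcut is at (435,195), the stick at (220,190), the bar at (348,265) and the short angle at (345,297). The jar lid is at (333,415).

```bash
python3 - <<'E'
from h import *
np.set_printoptions(precision=4,suppress=True)
c=np.load("w_fl.npy",allow_pickle=True).item()
A=onz(c,(307,116),.067);B=onz(c,(306.2,251),.067);v=A-B;m=(A+B)/2
print(A,B,np.linalg.norm(v),m,np.degrees(np.arctan2(-v[0],v[1])))
F=onz(c,(383.5,118.5),.008);G=onz(c,(377.5,234),.008);print("free",F,G,(F+G)/2,np.linalg.norm(F-G),np.degrees(np.arctan2(-(F-G)[0],(F-G)[1])))
for n,p,z in(("stick inner",(228,150),.023),("jar",(333,412),.065),("offcut",(430,195),.021)):print(n,onz(c,p,z))
o=get_obs();R=np.array(o["ee_rot"]);print("delta hem tool mm",1e3*R.T@(m-o["tool_pos"]))
E
```

```text
[0.5087 0.3065 0.067 ] [0.4849 0.2019 0.067 ] 0.10723638901286589 [0.4968 0.2542 0.067 ] -12.817273950883855
free [0.5747 0.2924 0.008 ] [0.5523 0.1843 0.008 ] [0.5635 0.2383 0.008 ] 0.11037875899094153 -11.67664932350183
stick inner [0.432  0.2945 0.023 ]
jar [0.4737 0.028  0.065 ]
offcut [0.6049 0.2166 0.021 ]
delta hem tool mm [ 34.0442 -10.7855 122.5544]
```

>>> step_arm --commands '[{"offset": [1.3,-0.42,0],"turn": [0,0,0],"claw": 0},{"offset": [1.3,-0.42,1.5],"turn": [0,0,0],"claw": 0},{"offset": [1.3,-0.42,3],"turn": [0,0,0],"claw": 0},{"offset": [1.3,-0.42,4],"turn": [0,0,0],"claw": 0},{"offset": [1.3,-0.42,5],"turn": [0,0,0],"claw": 0},{"offset": [1.3,-0.42,5.6],"turn": [0,0,0],"claw": 0},{"offset": [1.3,-0.42,5.9],"turn": [0,0,0],"claw": 0},{"offset": [1.3,-0.42,5.9],"turn": [0,0,0],"claw": 0}]'

```text
time_s: 3.45
tool_pos: [0.4968, 0.2533, 0.0421]
ee_rot: [[0.203, 0.979, 0.0], [0.979, -0.203, 0.0], [0.0, 0.0, -1.0]]
contact_force: [-0.1, 0.7, 0.3]
width: 0.0879
```

>>> step_arm --commands '[{"offset": [0,0,0],"turn": [0,0,0],"claw": 150},{"offset": [0,0,0],"turn": [0,0,0],"claw": 200},{"offset": [0,0,0],"turn": [0,0,0],"claw": 255},{"offset": [0,0,0],"turn": [0,0,0],"claw": 255},{"offset": [0,0,0],"turn": [0,0,0],"claw": 255},{"offset": [0,0,0],"turn": [0,0,0],"claw": 255},{"offset": [0,0,0],"turn": [0,0,0],"claw": 255},{"offset": [0,0,0],"turn": [0,0,0],"claw": 255}]'

```text
time_s: 4.45
tool_pos: [0.4965, 0.2536, 0.0419]
ee_rot: [[0.202, 0.979, -0.0], [0.979, -0.202, -0.0], [-0.0, -0.0, -1.0]]
contact_force: [-1.7, 0.6, -0.1]
width: 0.0102
```

The fingers stopped at 10 mm, the hem's thickness. Lift.

>>> step_arm --commands '[{"offset": [0,0,-0.4],"turn": [0,0,0],"claw": 255},{"offset": [0,0,-1],"turn": [0,0,0],"claw": 255},{"offset": [0,0,-2],"turn": [0,0,0],"claw": 255},{"offset": [0,0,-3],"turn": [0,0,0],"claw": 255},{"offset": [0,0,-4],"turn": [0,0,0],"claw": 255},{"offset": [0,0,-5.2],"turn": [0,0,0],"claw": 255},{"offset": [0,0,-5.2],"turn": [0,0,0],"claw": 255},{"offset": [0,0,-5.2],"turn": [0,0,0],"claw": 255}]'

```text
time_s: 5.45
tool_pos: [0.4961, 0.2534, 0.1713]
ee_rot: [[0.202, 0.979, -0.001], [0.979, -0.202, -0.0], [-0.0, -0.001, -1.0]]
contact_force: [-0.1, 0.1, -1.9]
width: 0.0096
```

>>> step_arm --commands '[{"offset": [-1,0.1,0],"turn": [0,0,-0.1],"claw": 255},{"offset": [-2.5,0.25,0],"turn": [0,0,-0.3],"claw": 255},{"offset": [-4,0.4,0],"turn": [0,0,-0.5],"claw": 255},{"offset": [-5.5,0.55,0],"turn": [0,0,-0.7],"claw": 255},{"offset": [-7,0.7,0],"turn": [0,0,-0.9],"claw": 255},{"offset": [-8.5,0.85,0],"turn": [0,0,-1.1],"claw": 255},{"offset": [-9.5,0.95,0],"turn": [0,0,-1.3],"claw": 255},{"offset": [-10.3,1.05,0],"turn": [0,0,-1.4],"claw": 255}]'

```text
time_s: 6.45
tool_pos: [0.4695, -0.0049, 0.1708]
ee_rot: [[-0.041, 0.999, -0.002], [0.999, 0.041, 0.001], [0.001, -0.002, -1.0]]
contact_force: [0.1, -0.0, -0.7]
width: 0.0094
```

>>> step_arm --commands '[{"offset": [-1.5,-0.2,0],"turn": [0,0,-0.2],"claw": 255},{"offset": [-3.5,-0.5,0],"turn": [0,0,-0.5],"claw": 255},{"offset": [-5.5,-0.8,0],"turn": [0,0,-0.8],"claw": 255},{"offset": [-7.5,-1.1,0],"turn": [0,0,-1.1],"claw": 255},{"offset": [-9,-1.3,0],"turn": [0,0,-1.3],"claw": 255},{"offset": [-10,-1.43,0],"turn": [0,0,-1.4],"claw": 255},{"offset": [-10.3,-1.47,0],"turn": [0,0,-1.45],"claw": 255},{"offset": [-10.3,-1.47,0],"turn": [0,0,-1.45],"claw": 255}]'

```text
time_s: 7.45
tool_pos: [0.4438, -0.2622, 0.1713]
ee_rot: [[-0.289, 0.957, -0.001], [0.957, 0.289, 0.001], [0.001, -0.001, -1.0]]
contact_force: [0.2, 0.7, -1.6]
width: 0.0095
```

```bash
python3 - <<'E'
from h import *
np.set_printoptions(precision=4,suppress=True)
o=get_obs();print(o["time_s"],o["tool_pos"],o["ee_rot"],o["contact_force"],o["width"])
c=camera_model("wrist");im=capture("wrist");cv2.imwrite("pics/w_pre.png",im);np.save("w_pre.npy",c,allow_pickle=True);print(c["world_from_camera"])
E
```

```text
7.45 [ 0.4438 -0.2622  0.1713] [[-0.2893  0.9572 -0.001 ]
 [ 0.9572  0.2893  0.0012]
 [ 0.0014 -0.0006 -1.    ]] [ 0.1946  0.7026 -1.5517] 0.0094707949289744
[[ 0.9574 -0.2754 -0.087   0.4218]
 [ 0.2888  0.9126  0.2894 -0.1869]
 [-0.0003 -0.3022  0.9532  0.317 ]
 [ 0.      0.      0.      1.    ]]
```

View pics/w_pre.png

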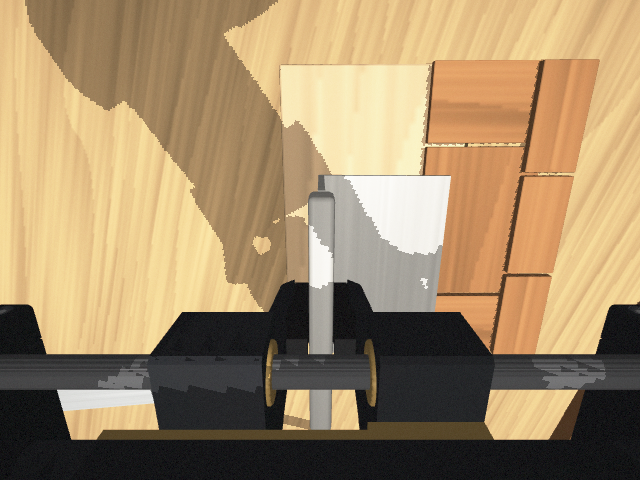

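The flashing is held with its hem upright at col 320. The leg's free corner is at (450,176) and its free edge runs down to about (436,310). The middle shingle's seams are at (425,146) and (500,296).

```bash
python3 - <<'E'
from h import *
np.set_printoptions(precision=4,suppress=True)
c=np.load("w_pre.npy",allow_pickle=True).item()
p=np.array([.4438,-.2622,.1713]);R=np.array([[-.2893,.9572,0],[.9572,.2893,0],[0,0,-1.]])
for n,q,z in(("free corner",(450.5,176),.1374),("free lower",(436.5,308),.1374),("hem end",(321.5,192),.1970),("leg back corner",(320,176),.1374)):
    w=onz(c,q,z);print(n,w,"tool mm",1e3*(R.T@(w-p)))
A=onz(c,(424.5,146),.032);u=np.radians(16.9);X=np.array([np.cos(u),np.sin(u),0]);Y=np.array([-np.sin(u),np.cos(u),0])
print("butt +y corner",A,"-> origin",A-.067*Y)
S1=onz(c,(522,146),.032);S2=onz(c,(500,296),.032);print("seams",S1,S2,"sep",(S1-S2)@Y,"mid",(S1+S2)/2, "x from A",(S1-A)@X)
B=onz(c,(282,65),.018);C=onz(c,(432,64),.018);print("near +y",B,"->",B+.12*X-.13*Y)
O=np.array([.528,-.239,0]);print("mid seam roof y",((S1+S2)/2-O)@Y,"A roof",(A-O)@X,(A-O)@Y)
E
```

```text
free corner [ 0.4942 -0.1902  0.1374] tool mm [54.3535 69.0605 33.9   ]
free lower [ 0.5175 -0.2649  0.1374] tool mm [-23.8498  69.7337  33.9   ]
hem end [ 0.4283 -0.2076  0.197 ] tool mm [ 56.7028   0.9976 -25.7   ]
leg back corner [ 0.4284 -0.21    0.1374] tool mm [54.388   0.3578 33.9   ]
butt +y corner [ 0.5067 -0.1758  0.032 ] -> origin [ 0.5262 -0.2399  0.032 ]
seams [ 0.5827 -0.1529  0.032 ] [ 0.6255 -0.2818  0.032 ] sep 0.1357339459124401 mid [ 0.6041 -0.2173  0.032 ] x from A 0.07933290253879158
near +y [ 0.3784 -0.1499  0.018 ] -> [ 0.531  -0.2394  0.018 ]
mid seam roof y -0.0013893679374533505 A roof -0.001984500178103992 0.06663475343636166
```

The grip is centred and square: the free corner is at tool (54, 69) mm, against an expected (55, 68.5). The roof origin is confirmed at about (0.528,-0.240). I'll descend in front of the butt.

>>> step_arm --commands '[{"offset": [-0.1,0,0.5],"turn": [0,0,0],"claw": 255},{"offset": [-0.1,0,1.5],"turn": [0,0,0],"claw": 255},{"offset": [-0.1,0,2.5],"turn": [0,0,0],"claw": 255},{"offset": [-0.1,0,3.4],"turn": [0,0,0],"claw": 255},{"offset": [-0.1,0,4.0],"turn": [0,0,0],"claw": 255},{"offset": [-0.1,0,4.4],"turn": [0,0,0],"claw": 255},{"offset": [-0.1,0,4.55],"turn": [0,0,0],"claw": 255},{"offset": [-0.1,0,4.55],"turn": [0,0,0],"claw": 255}]'

```text
time_s: 8.5
tool_pos: [0.4448, -0.265, 0.0582]
ee_rot: [[-0.29, 0.957, 0.0], [0.957, 0.29, -0.0], [-0.0, 0.0, -1.0]]
contact_force: [-0.8, 0.8, -0.6]
width: 0.0094
```

>>> step_arm --commands '[{"offset": [0,0,0],"turn": [0,0,0],"claw": 255},{"offset": [0,0,0],"turn": [0,0,0],"claw": 255}]'

```text
time_s: 8.75
tool_pos: [0.4448, -0.2652, 0.0585]
ee_rot: [[-0.29, 0.957, 0.001], [0.957, 0.29, -0.001], [-0.001, 0.0, -1.0]]
contact_force: [0.1, -0.6, -1.4]
width: 0.0096
```

The underside is still about 3 mm up, so I'll feel for the board in small steps.

>>> step_arm --commands '[{"offset": [0,0,0.05],"turn": [0,0,0],"claw": 255},{"offset": [0,0,0.1],"turn": [0,0,0],"claw": 255},{"offset": [0,0,0.1],"turn": [0,0,0],"claw": 255}]'

```text
time_s: 9.12
tool_pos: [0.4447, -0.2651, 0.0556]
ee_rot: [[-0.29, 0.957, -0.0], [0.957, 0.29, 0.0], [0.0, -0.0, -1.0]]
contact_force: [0.4, -0.7, -2.1]
width: 0.0096
```

>>> step_arm --commands '[{"offset": [0,0,0.04],"turn": [0,0,0],"claw": 255},{"offset": [0,0,0.04],"turn": [0,0,0],"claw": 255}]'

```text
time_s: 9.38
tool_pos: [0.4447, -0.2651, 0.0549]
ee_rot: [[-0.29, 0.957, 0.0], [0.957, 0.29, -0.0], [-0.0, 0.0, -1.0]]
contact_force: [-0.2, 0.8, 3.0]
width: 0.0096
```

Contact came at TCP z = 0.055, as predicted. I'll ease up slightly and slide in, watching the force.

>>> step_arm --commands '[{"offset": [0,0,-0.05],"turn": [0,0,0],"claw": 255},{"offset": [0,0.2,-0.05],"turn": [0,0,0],"claw": 255},{"offset": [0,0.4,-0.05],"turn": [0,0,0],"claw": 255},{"offset": [0,0.6,-0.05],"turn": [0,0,0],"claw": 255},{"offset": [0,0.8,-0.05],"turn": [0,0,0],"claw": 255},{"offset": [0,0.9,-0.05],"turn": [0,0,0],"claw": 255},{"offset": [0,1.0,-0.05],"turn": [0,0,0],"claw": 255},{"offset": [0,1.0,-0.05],"turn": [0,0,0],"claw": 255}]'

```text
time_s: 10.38
tool_pos: [0.4687, -0.2578, 0.0559]
ee_rot: [[-0.29, 0.957, 0.0], [0.957, 0.29, -0.0], [-0.0, 0.0, -1.0]]
contact_force: [0.0, -0.9, -1.2]
width: 0.0097
```

>>> step_arm --commands '[{"offset": [0,0.15,0],"turn": [0,0,0],"claw": 255},{"offset": [0,0.3,0],"turn": [0,0,0],"claw": 255},{"offset": [0,0.45,0],"turn": [0,0,0],"claw": 255},{"offset": [0,0.6,0],"turn": [0,0,0],"claw": 255},{"offset": [0,0.75,0],"turn": [0,0,0],"claw": 255},{"offset": [0,0.9,0],"turn": [0,0,0],"claw": 255},{"offset": [0,0.95,0],"turn": [0,0,0],"claw": 255},{"offset": [0,0.95,0],"turn": [0,0,0],"claw": 255}]'

```text
time_s: 11.38
tool_pos: [0.4914, -0.2509, 0.0559]
ee_rot: [[-0.29, 0.957, -0.0], [0.957, 0.29, 0.0], [0.0, -0.0, -1.0]]
contact_force: [-1.0, 0.3, -0.3]
width: 0.0094
```

>>> step_arm --commands '[{"offset": [0,0.05,0],"turn": [0,0,0],"claw": 255},{"offset": [0,0.1,0],"turn": [0,0,0],"claw": 255},{"offset": [0,0.1,0],"turn": [0,0,0],"claw": 255}]'

```text
time_s: 11.75
tool_pos: [0.4938, -0.2502, 0.0559]
ee_rot: [[-0.29, 0.957, 0.0], [0.957, 0.29, -0.0], [-0.0, 0.0, -1.0]]
contact_force: [-0.2, -0.5, -0.5]
width: 0.0096
```

>>> step_arm --commands '[{"offset": [0,0.05,0],"turn": [0,0,0],"claw": 255},{"offset": [0,0.1,0],"turn": [0,0,0],"claw": 255},{"offset": [0,0.1,0],"turn": [0,0,0],"claw": 255}]'

```text
time_s: 12.12
tool_pos: [0.4962, -0.2495, 0.0559]
ee_rot: [[-0.29, 0.957, 0.0], [0.957, 0.29, -0.0], [-0.0, 0.0, -1.0]]
contact_force: [0.5, -0.3, 0.1]
width: 0.0092
```

>>> step_arm --commands '[{"offset": [0,0.04,0],"turn": [0,0,0],"claw": 255},{"offset": [0,0.06,0],"turn": [0,0,0],"claw": 255},{"offset": [0,0.06,0],"turn": [0,0,0],"claw": 255}]'

```text
time_s: 12.5
tool_pos: [0.4973, -0.2492, 0.0559]
ee_rot: [[-0.29, 0.957, -0.001], [0.957, 0.29, -0.0], [0.0, -0.001, -1.0]]
contact_force: [-4.0, -1.5, 0.9]
width: 0.0094
```

>>> step_arm --commands '[{"offset": [0,0.03,0],"turn": [0,0,0],"claw": 255},{"offset": [0,0.05,0],"turn": [0,0,0],"claw": 255},{"offset": [0,0.05,0],"turn": [0,0,0],"claw": 255}]'

```text
time_s: 12.88
tool_pos: [0.4976, -0.2491, 0.0562]
ee_rot: [[-0.29, 0.957, -0.003], [0.957, 0.29, -0.0], [0.0, -0.003, -1.0]]
contact_force: [-10.2, -3.5, 5.5]
width: 0.0093
```

The flashing is home against the strip (10 N reaction). I'll ease back about 1.5 mm to unload it, then press down.

>>> step_arm --commands '[{"offset": [0,-0.06,0],"turn": [0,0,0],"claw": 255},{"offset": [0,-0.06,0.04],"turn": [0,0,0],"claw": 255},{"offset": [0,-0.06,0.06],"turn": [0,0,0],"claw": 255},{"offset": [0,-0.06,0.06],"turn": [0,0,0],"claw": 255}]'

```text
time_s: 13.38
tool_pos: [0.4966, -0.2494, 0.0549]
ee_rot: [[-0.29, 0.957, -0.002], [0.957, 0.29, -0.0], [0.0, -0.002, -1.0]]
contact_force: [-9.7, -2.1, 7.4]
width: 0.0094
```

>>> step_arm --commands '[{"offset": [0,0,0.03],"turn": [0,0,0],"claw": 255},{"offset": [0,0,0.03],"turn": [0,0,0],"claw": 255}]'

```text
time_s: 13.62
tool_pos: [0.4966, -0.2494, 0.0548]
ee_rot: [[-0.29, 0.957, -0.001], [0.957, 0.29, -0.001], [-0.0, -0.001, -1.0]]
contact_force: [-12.0, -0.5, 14.1]
width: 0.0096
```

The x force persists, so I'll unload vertically, ease back a little more and re-press.

>>> step_arm --commands '[{"offset": [0,0,-0.08],"turn": [0,0,0],"claw": 255},{"offset": [0,-0.05,-0.08],"turn": [0,0,0],"claw": 255},{"offset": [0,-0.05,-0.08],"turn": [0,0,0],"claw": 255}]'

```text
time_s: 14.0
tool_pos: [0.4964, -0.2495, 0.0555]
ee_rot: [[-0.29, 0.957, 0.001], [0.957, 0.29, 0.0], [-0.0, 0.001, -1.0]]
contact_force: [-0.6, -0.1, -0.7]
width: 0.0098
```

```bash
python3 - <<'E'
from h import *
np.set_printoptions(precision=4,suppress=True)
o=get_obs();print(o["time_s"],o["tool_pos"],o["ee_rot"],o["contact_force"],o["ft_torque"],o["width"])
s=cv2.resize(capture("side")[155:235,290:410],(600,400),interpolation=cv2.INTER_CUBIC)
w=cv2.resize(capture("wrist")[40:360,260:640],(475,400))
s2=cv2.resize(capture("scene")[180:275,120:270],(600,380),interpolation=cv2.INTER_CUBIC)
cv2.imwrite("pics/chk.png",cv2.resize(np.hstack([s,w]),(800,298)))
E
```

```text
14.0 [ 0.4964 -0.2495  0.0555] [[-0.2896  0.9572  0.0005]
 [ 0.9572  0.2896  0.0001]
 [-0.      0.0005 -1.    ]] [-0.5991 -0.0975 -0.747 ] [-0.0537 -0.069  -0.0089] 0.00975626401492851
```

View pics/chk.png

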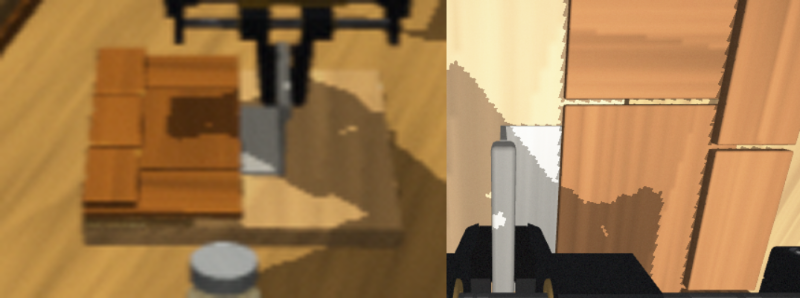

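The flashing's leg is under the middle shingle. Its end sits just inside the seam and the shingle is level with its neighbours. Forces are now near zero, so I'll press straight down.

>>> step_arm --commands '[{"offset": [0,0,0.04],"turn": [0,0,0],"claw": 255},{"offset": [0,0,0.07],"turn": [0,0,0],"claw": 255},{"offset": [0,0,0.07],"turn": [0,0,0],"claw": 255},{"offset": [0,0,0.07],"turn": [0,0,0],"claw": 255}]'

```text
time_s: 14.65
tool_pos: [0.4963, -0.2496, 0.0549]
ee_rot: [[-0.29, 0.957, 0.001], [0.957, 0.29, -0.001], [-0.001, 0.001, -1.0]]
contact_force: [-2.9, 1.4, 9.4]
width: 0.0091
```

>>> step_arm --commands '[{"offset": [0,0,0.01],"turn": [0,0,0],"claw": 255},{"offset": [0,0,0.01],"turn": [0,0,0],"claw": 255},{"offset": [0,0,0.01],"turn": [0,0,0],"claw": 255},{"offset": [0,0,0.01],"turn": [0,0,0],"claw": 255}]'

```text
time_s: 15.15
tool_pos: [0.4964, -0.2496, 0.0548]
ee_rot: [[-0.29, 0.957, 0.001], [0.957, 0.29, -0.001], [-0.001, 0.001, -1.0]]
contact_force: [-3.7, 1.7, 10.1]
width: 0.0095
```

```bash
python3 - <<'E'
from h import *
np.set_printoptions(precision=4,suppress=True)
o=get_obs();print(o["time_s"],o["tool_pos"],o["contact_force"],o["joint_velocities"],o["width"])
c=camera_model("wrist");im=capture("wrist");cv2.imwrite("pics/w_end.png",cv2.resize(im[40:360,240:640],(750,600),interpolation=cv2.INTER_CUBIC))
E
```

```text
15.15 [ 0.4964 -0.2496  0.0548] [-3.6919  1.6774 10.0833] [-0.0483  0.0356  0.0004 -0.0123  0.0482  0.0888] 0.009531964890431484
```

View pics/w_end.png

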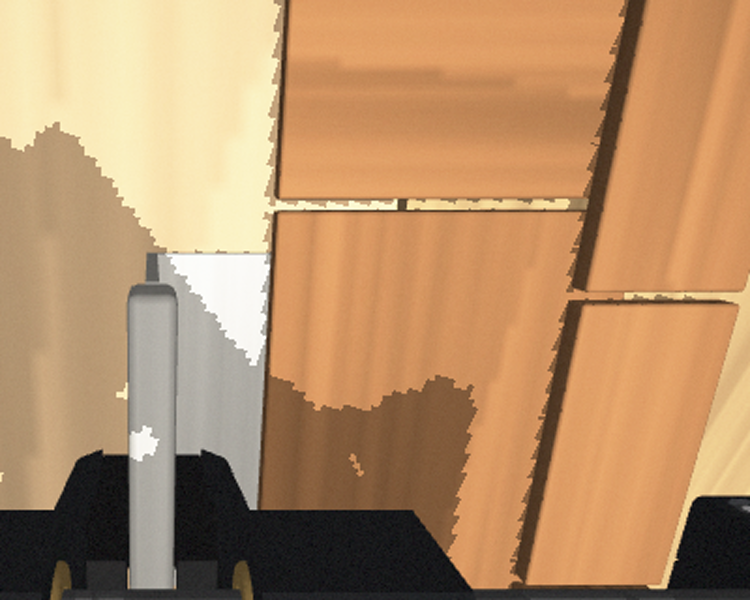

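The leg, at (215,255) to (255,500), goes under the middle shingle parallel to its butt. Its end is about 11 mm inside the shingle's seam, as it should be when centred, and the shingle lies flush. The press is steady at 10 N and the arm is at rest, so I'll hand in.

```bash
python3 -c "
from station import *
print(job_done());o=get_obs();print(o['time_s'],o['tool_pos'],o['contact_force'],o['width'])"
```

```text
the job is handed in; nothing more can be done
None
the job is handed in; nothing more can be done
```

I took the long aluminium flashing out of the crate by its hem and slid its leg under the wide middle shingle until it touched the strip. I then eased back under 1.5 mm and pressed it down on the board. The job was handed in at about 15 s with the flashing still gripped; it reports no verdict.

**Last checks:**
- **Position:** by my estimate the edge is about 35 of 36 mm under the shingle and within about 3 mm of centre. It is square to within about 0.01 rad.
- **Height:** the TCP was at z = 0.0548, which matches the underside lying on the board.
- **Force and grip:** the press was steady at about 10 N and the fingers were stopped on the hem at 9.5 mm. The arm was at rest.
- **Shingle:** it looked flush with its neighbours in the last picture, but I could not read the joint value itself.

**One disagreement:** the first press showed 10–12 N of sideways force, because the edge was still bearing on the strip. I lifted slightly, eased back and pressed again, which left about 4 N sideways.

I did not take another picture of the crate or the jar after the lift. I felt no contact with either on the way.

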